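# Turn the grating disc onto its locating pin and press it home

### The job

Fit the grating disc on the food processor: push its upright finger peg round with a fingertip until the notch in the disc's rim stands over the red locating pin, then press down on the black hub in the middle until the disc is fully home on its seat. Only push and press: do not lift the disc, and leave the things standing round the processor where they are.

Things in the scene. Friction and masses are not known exactly. Their poses are not given: they have to be found in the camera images.
- processor: Food processor motor base, white, round, 172 mm across, fixed to the bench; a control nose on its front (own -x side) reaches 120 mm from the axis. Origin: centre of its underside on the spindle axis; z up. Its flat deck is 55 mm above the origin; on it stand the spindle, the seat, the red pin and the sleeve. The steel spindle is 16 mm thick, up to 32 mm above the deck.
- sleeve (a joint): Snug black rubber sleeve, 60 mm across, on the spindle under the disc. 0 = up: it carries the disc 12 mm above the deck, level and free to turn. It slides down under about 8 N in all, has no spring and stays where it is pushed; grows downward (m), 0.010 when the disc is home.
- seat (a point): Centre of the upper face of the fixed seat on the deck, 90 mm across, 57 mm above the bench; the disc's underside lies on it when home. (On the way here: the fixed tall black tier stand on the left-hand table fills x over 0.62 from y 0.2 to 0.6, up to 0.9 m high; swing past it with the tool within 0.5 m of the base axis.)
- pin (a point): Top of the red locating pin on the deck: 9 mm thick, round-topped, upright, 11 mm high above the deck (66 mm above the bench), 71 mm from the spindle axis to the left of the control nose (2.0 rad from the processor's own +x towards its +y), so that half of it shows beyond the disc's rim. A flat red index mark 8 mm wide lies on the housing just outside it and runs down the side.
- disc: Loose bare aluminium grating disc, 140 mm across, 6 mm thick, about 0.22 kg, round the spindle with 1.5 mm play; turns either way without end. Origin: centre of its underside; z up. At the start its underside is 67 mm above the bench and just clears the pin, which stops it off the notch; fully home it is 57 mm above the bench, the pin 3 mm proud in the notch. Teeth on its face stand 1 mm high.
- notch (a point): Middle of the only notch in the disc's rim, at the height of the disc's upper face, 71 mm from the disc's axis along its own +x (1 mm outside the rim). The notch is 15 mm wide and cut in from the rim to 59 mm from the axis.
- peg (a point): Centre of the top of the black finger peg on the disc: upright, round, 12 mm thick, 26 mm high above the disc's upper face, 50 mm from the axis on the disc's own -x side (across from the notch).
- hub_top (a point): Centre of the flat top of the black hub in the middle of the disc: 36 mm across, closed on top, 36 mm above the disc's underside (30 mm above its upper face).
- mill: Bystander: small pepper mill, 44 mm across, 90 mm high, beside the processor. Origin: centre of its underside.
- spice_jar: Bystander: spice jar with white cap, 41 mm across, 107 mm high. Origin: centre of its underside.
- tub: Bystander: white yoghurt tub, 72 mm across, 71 mm high. Origin: centre of its underside.
- tin: Bystander: low food tin, 75 mm across, 58 mm high. Origin: centre of its underside.
- portion_cup: Bystander: small black portion cup, 65 mm across, 38 mm high. Origin: centre of its underside.
- marker: Bystander: black marker pen lying on the bench, 132 mm long, 14 mm thick, along its own x. Origin: centre of its underside.

How it is judged:
At the end, for the whole second after the job is handed in: The disc lies still, level (within 0.04 rad) and fully home: its underside within 2.5 mm of the seat (less than 59.5 mm above the bench), its axis within 4 mm of the spindle's and the middle of its notch within 6 mm of the pin (z of disc in the frame of processor between 0.0545 and 0.0595 m and horizontal distance between disc and processor below 0.004 m and horizontal distance between notch and pin below 0.006 m and angle between disc's own z axis and vertical below 0.04 rad and linear speed of disc below 0.01 m/s); the robot touches nothing.
It fails at once if the disc is lifted (more than 6 mm above where it started) or tipped by more than 0.2 rad (z of disc in the frame of processor above 0.073 m or angle between disc's own z axis and vertical above 0.2 rad).
It fails at once if one of the things round the processor is moved by more than 20 mm or lifted (distance of any of mill, spice_jar, tub, tin, portion_cup, marker from where it was at the start of the episode above 0.02 m).
It also fails if it takes over 64 s, if anything falls off the work surface, if the arm or the gripper's body presses on something with over 40 N, if the wrist force passes 120 N, or if a joint passes its speed limit or range.

### The arm

A 6-joint arm with a two-finger parallel gripper is mounted at the origin on a cart in front of the work surface, level with it; the furniture and walls round the work are solid. World frame = base frame: x ahead of the robot, y to its left, z up, the work surface at z = 0. Lengths are in m, angles in rad, forces in N, time in s.
With the tool pointing down it reaches from about 0.3 to 0.775 m from the base axis. Payload 14.6 kg.
Tool frame: the origin (TCP) lies at the centre of the arm's flange, where the gripper is bolted on; the fingertips stand 199 mm ahead of it and the grasp point (between the pads) lies ctrl.tcp_to_grasp ahead of it (ctrl.tcp_to_grasp is the distance from the TCP to the grasp point, in m); z points along the fingers, y is the line along which they close (so a half turn about z gives the same grasp; the last joint's range is limited). The gripper opens to 94 mm and grips with 3 to 60 N. Pads are 16 mm wide; open, the fingers measure 119 mm over their backs; the gripper's body (75 mm by 177 mm) begins 78 mm behind the grasp point.
Start: joints at [-0.067, 0.3, 1.521, -0, 1.321, -0.067], TCP at [0.55, -0, 0.405] pointing down, gripper open.
Joint ranges: [-3.03, 3.03], [-0.79, 2.21], [0.23, 2.52], [-1.04, 4.18], [0, 3.07], [-2.55, 2.55]. Speed limits (rad/s): [2.22, 2.22, 2.57, 3.14, 3.14, 3.14].

### API

Orientations are given as [roll, pitch, yaw] about the fixed x, y, z axes, in that order (R = Rz(yaw) Ry(pitch) Rx(roll)).
In Python, from station import ctrl gives the robot as it stands. The module is installed in compiled form; this text tells all that it offers.
- The arm moves only by the shell command python3 -m jog 'ROWS' [OPENING] [FORCE]. ROWS is JSON, a list of rows, each a list of 6 numbers: the shift along the tool's x, y, z in cm, then the turn, a rotation vector about the tool's x, y, z in rad. In form: [[tx, ty, tz, ax, ay, az], ...]. A call has 1 to 8 rows; each row is the pose to reach, as a shift and turn from the pose commanded when the call began, along the tool's axes at that moment; what a row does not reach only later rows make up. A row lasts 1/10 s, in which the tool goes at most 50 mm and 8.59 degrees, less where a joint would pass 70% of its speed; a pose out of reach is approached as far as the arm can. A call with a gripper value outside its range is refused whole. OPENING is the opening in per cent of the stroke, from 0 (shut) to 100 (fully open), set as the call begins (- or left out, the last holds). The fingers move at their own pace and stop on an object; FORCE is the grip in N (left out, the last holds). Time passes only in rows, so rows that repeat a pose let the fingers close. It gives the time, the measured TCP pose, the force, the opening and the grip force at its end, in the units of the state.
- ctrl.get_obs(): the state, without advancing time (a new reading comes with each control period).
- ctrl.camera(name): name is "scene" or "side" or "wrist"; returns a dict with "img" (480x640x3 uint8, blue, green, red), "intrinsics" (3x3 intrinsics, pixels), "k1" (the pictures are not rectified: a ray, as slopes to the right and down, at radius r is drawn at 1 + k1 r^2 times it, then the intrinsics apply), "R" (3x3) and "t" (3): a world point X has camera coordinates R X + t. Camera axes: x right, y down, z forward; pixel columns grow to the right and rows downward; lengths in m; the calibration is good to about 2 mm. A picture is of the moment at which its call begins. There is no depth.
- ctrl.hand_in(): hands the job in; it is judged then, once.
The state is a dict: "time_s": time; "qpos": joint angles; "joint_vel": joint speeds; "tau": joint torques, N m; "ee_pos": TCP position; "eef_rot": TCP orientation; "force": force on the tool from outside, world axes, zero at the start; "moment": the same for the moment, N m; "grip_width": finger opening in m; "grip_force": force on a finger pad.
Only numpy, scipy, OpenCV 4.12 (cv2) and the standard library are available. Lean on these libraries where they do the work, as an engineer would, in place of code of your own. Each camera call takes 0.05 s, during which the arm holds its last target. There are 200 camera calls.

## Working session

There is one attempt and no reset: what is moved stays moved. The work goes in short steps, Python scripts to look and compute and a shell command to move; the robot and the scene stay as the last step left them, time stands still between calls to the robot, and variables do not carry over. Pictures are saved under pics/ and viewed, at most 10 in all, crops included, and the job is handed in when it is done.

```bash
mkdir -p pics; python3 - <<'E'
from station import ctrl
import cv2, numpy as np
ims=[]
for n in ["scene","side"]:
    c=ctrl.camera(n); cv2.imwrite(f"pics/{n}0.png",c["img"])
    print(n,np.round(c["intrinsics"],1).tolist(),c["k1"],np.round(c["R"],3).tolist(),np.round(c["t"],3).tolist())
o=ctrl.get_obs(); print(o, ctrl.tcp_to_grasp)
E
```

```text
scene [[603.9, 0.0, 318.0], [0.0, 603.9, 240.8], [0.0, 0.0, 1.0]] 0.00938868586720203 [[0.635, -0.772, 0.003], [-0.43, -0.357, -0.83], [0.642, 0.526, -0.558]] [-0.654, 0.184, 0.901]
side [[516.6, 0.0, 309.3], [0.0, 516.6, 240.4], [0.0, 0.0, 1.0]] -0.13715662027427628 [[0.973, -0.232, 0.006], [-0.16, -0.688, -0.708], [0.169, 0.687, -0.707]] [-0.651, -0.138, 1.08]
{'time_s': 0.1, 'qpos': array([-6.65926027e-02,  3.00426231e-01,  1.52148497e+00, -1.69070991e-05,
        1.32070962e+00, -6.66210209e-02]), 'joint_vel': array([ 1.23936859e-03, -6.54470743e-04, -4.70618917e-05,  1.41491988e-04,
        4.73447976e-04,  4.12090117e-04]), 'tau': array([ 1.84928511e-03, -5.32644153e+01, -3.53284299e+01,  7.10431044e-02,
        2.34944851e-02, -7.30603051e-05]), 'ee_pos': array([5.49979656e-01, 1.31906206e-06, 4.04151497e-01]), 'eef_rot': array([-3.14056567e+00, -5.21065880e-05,  1.57082891e+00]), 'force': array([ 0.41778815, -0.09269814,  0.30962713]), 'moment': array([-0.03547231, -0.04608522, -0.04721405]), 'grip_force': 0.0, 'grip_width': 0.09432495577825187} 0.1804
```

View pics/scene0.png

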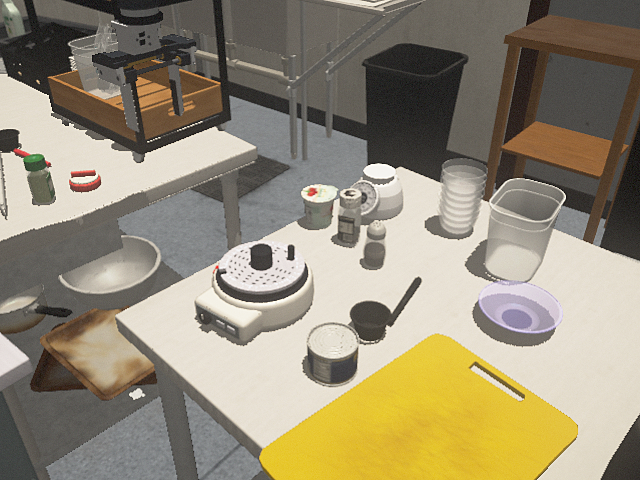

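View pics/side0.png

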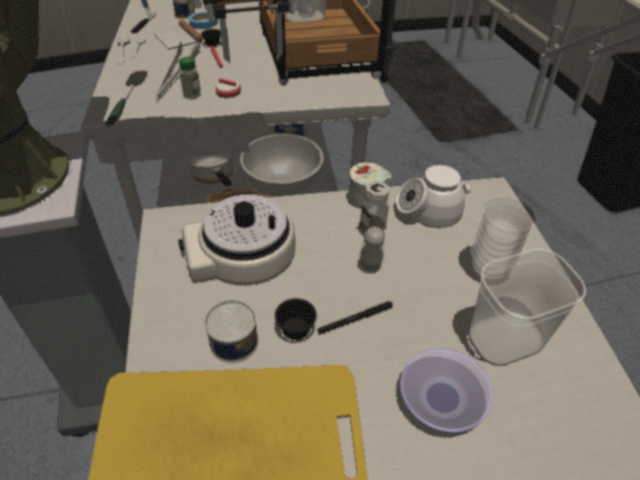

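The scene view shows the processor around (262,285), its hub at (261,256), the peg at (291,252) and red near (217,268). In the side view the hub is at (244,212), the peg at (271,220), and there is something dark near (183,243). Next I'll zoom in and measure.

```bash
cat > h.py <<'E'
import numpy as np, cv2
from station import ctrl
def ray(c,u,v):
    K=c["intrinsics"]; d=np.array([(u-K[0,2])/K[0,0],(v-K[1,2])/K[1,1]]); s=d.copy()
    for _ in range(20): s=d/(1+c["k1"]*(s@s))
    return -c["R"].T@c["t"], c["R"].T@np.array([*s,1.])
def onz(c,u,v,z):
    o,d=ray(c,u,v); return o+d*(z-o[2])/d[2]
def proj(c,X):
    p=c["R"]@np.asarray(X)+c["t"]; s=p[:2]/p[2]; s=s*(1+c["k1"]*(s@s)); K=c["intrinsics"]
    return np.array([K[0,0]*s[0]+K[0,2],K[1,1]*s[1]+K[1,2]])
def tri(a,pa,b,pb):
    A=[];B=[]
    for c,p in((a,pa),(b,pb)):
        o,d=ray(c,*p); d/=np.linalg.norm(d); M=np.eye(3)-np.outer(d,d); A.append(M);B.append(M@o)
    return np.linalg.lstsq(np.vstack(A),np.hstack(B),rcond=None)[0]
E
python3 - <<'E'
from h import *
a=ctrl.camera("scene");b=ctrl.camera("side")
print("cams",-a["R"].T@a["t"],-b["R"].T@b["t"])
print("hub",tri(a,(261,247),b,(244,203)),"peg",tri(a,(291,247),b,(271.5,215)))
for n,c,u,v,z in [("hub",a,261,247,.103),("hub",b,244,203,.103),("peg",a,291,247,.099),("peg",b,271.5,215,.099)]: print(n,onz(c,u,v,z))
for n,p in dict(mill=(373,265),jar=(348,243),tub=(319,225),tin=(332,377),cup=(368,337)).items(): print(n,onz(a,*p,0))
i=cv2.resize(a["img"][225:345,185:325],None,fx=4,fy=4,interpolation=cv2.INTER_CUBIC)
j=cv2.resize(b["img"][185:285,170:310],None,fx=4,fy=4,interpolation=cv2.INTER_CUBIC)
cv2.imwrite("pics/z1.png",i); 
im=np.zeros((600,800,3),np.uint8);
i=cv2.resize(i,(390,334)); j=cv2.resize(j,(400,286)); im[:334,:390]=i; im[:286,400:]=j
g=cv2.resize(ctrl.camera("wrist")["img"],(350,262)); im[336:598,:350]=g
cv2.imwrite("pics/z2.png",im)
E
```

```text
cams [-0.08364115 -0.91330458  0.65794415] [ 0.42827123 -0.98842871  0.66955222]
hub [ 0.47705236 -0.33445148  0.10818485] peg [ 0.51775947 -0.36275419  0.0985494 ]
hub [ 0.48121866 -0.33088172  0.103     ]
hub [ 0.47769771 -0.32640368  0.103     ]
peg [ 0.51654808 -0.36434732  0.099     ]
peg [ 0.51785423 -0.36202735  0.099     ]
mill [ 0.67553083 -0.42219063  0.        ]
jar [ 0.70376215 -0.34315032  0.        ]
tub [ 0.7181313  -0.25852809  0.        ]
tin [ 0.41030079 -0.53572913  0.        ]
cup [ 0.51291636 -0.52697258  0.        ]
```

View pics/z2.png

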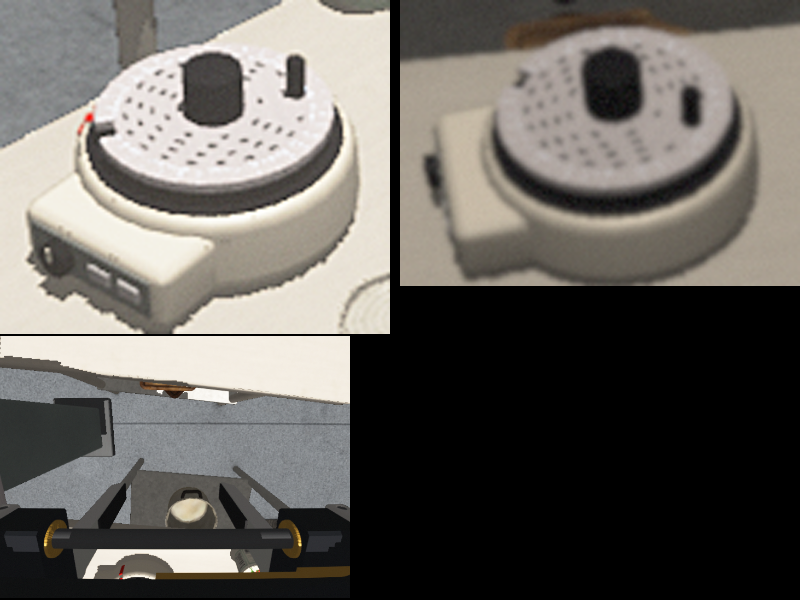

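The zooms show the hub, and the peg to its right. The notch is at the left rim (zoom 103,130), with the red pin and mark just beyond it (zoom 86,124), so only a small rotation is needed. A wrist view from above will give better numbers, so I'll check where that camera sits.

```bash
python3 - <<'E'
from h import *
c=ctrl.camera("wrist"); o=ctrl.get_obs()
C=-c["R"].T@c["t"]; print("rel",C-o["ee_pos"],"fwd",c["R"][2],"right",c["R"][0],c["intrinsics"][0,0],c["k1"])
# predicted pixel if the tool shifted by s
P=np.array([.479,-.33,.08])
for s in ([-.07,-.33,0],[-.07,-.43,0],[-.07,-.26,0],[-.07,-.4,.05]):
    print(s,proj(c,P-np.array(s)))
E
```

```text
rel [-0.00147566  0.07254466 -0.01960314] fwd [-0.00101509 -0.25310497 -0.96743829] right [ 9.99999475e-01 -1.18357672e-04 -1.01829027e-03] 348.1648897806747 -0.024459488428319406
[-0.07, -0.33, 0] [316.1545645  229.27136876]
[-0.07, -0.43, 0] [316.21527028 112.01959257]
[-0.07, -0.26, 0] [316.11507373 300.86786136]
[-0.07, -0.4, 0.05] [316.11726256 148.73909583]
```

```bash
python3 -m jog '[[-5,-1,0,0,0,0],[-10,-2,0,0,0,0],[-15,-3,0,0,0,0],[-20,-4,0,0,0,0],[-25,-5,0,0,0,0],[-30,-6,0,0,0,0],[-33,-7,0,0,0,0],[-33,-7,0,0,0,0]]'; python3 - <<'E'
from h import *
import pickle
c=ctrl.camera("wrist"); o=ctrl.get_obs(); print(o["ee_pos"],o["eef_rot"])
pickle.dump(c,open("w1.pkl","wb")); cv2.imwrite("pics/w1.png",c["img"])
E
```

```text
time_s: 1.1
ee_pos: [0.4784, -0.3337, 0.4041]
eef_rot: [-3.141, 0.0, 1.566]
force: [-0.0, -0.2, -1.1]
grip_width: 0.0941
grip_force: 0.0
[ 0.47919958 -0.33170743  0.40418455] [-3.14102634e+00 -3.95191875e-04  1.56771855e+00]
```

View pics/w1.png

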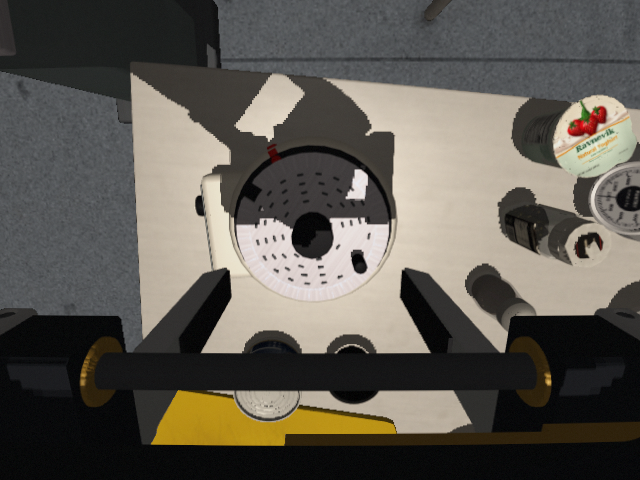

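The wrist view from above shows the disc at about (313,224), with the red pin and mark at (273,152). The notch is near (252,190) and the peg at about (359,260). I'll enlarge this for exact pixels.

```bash
python3 - <<'E'
from h import *
import pickle
c=pickle.load(open("w1.pkl","rb")); im=c["img"]
r=im[135:315,215:415]; r=cv2.resize(r,None,fx=3.3,fy=3.3,interpolation=cv2.INTER_CUBIC)
r=(255*(r/255.)**.5).astype(np.uint8); cv2.imwrite("pics/w1z.png",r)
b,g,rr=[im[...,k].astype(int) for k in range(3)]
m=((rr>60)&(rr>2*g)&(rr>2*b)); m[:, :200]=0; m[:,420:]=0; m[320:]=0
ys,xs=np.nonzero(m); print("red n",len(xs), xs.min(),xs.max(),ys.min(),ys.max())
for y in sorted(set(ys)): print(y,xs[ys==y])
E
```

```text
red n 77 268 279 144 162
144 [273]
145 [271 272 273]
146 [270 271 272 273]
147 [268 269 270 271]
148 [268 269 274]
149 [272 273 274 275]
150 [270 271 272 273 274 275]
151 [268 269 270 271 272 273 274 275 276]
152 [268 269 270 271 272 273 274 275 276]
153 [268 269 270 271 272 273 274]
154 [269 270 271 272 273]
155 [270 271]
157 [275 276]
158 [273 274 275 276]
159 [274 275 276 277 278 279]
160 [274 275 276 277]
161 [273 274 275]
162 [273]
```

View pics/w1z.png

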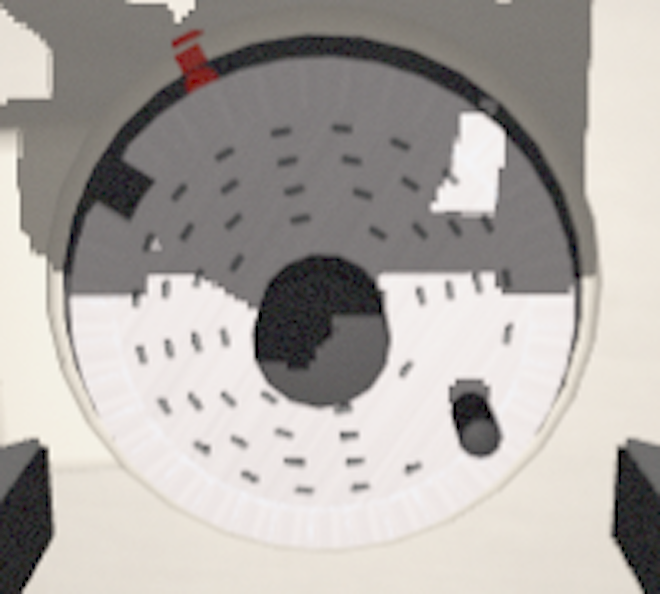

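The zoom puts the hub top at about (322,341), the peg top at about (482,437), the notch inner edge midpoint at about (143,200), and the pin and mark at about (195,62). I'll convert these to angles.

```bash
python3 - <<'E'
from h import *
import pickle
c=pickle.load(open("w1.pkl","rb"))
w=lambda x,y,z: onz(c,215+x/3.3,135+y/3.3,z)[:2]
rim=np.array([w(x,y,.073) for x,y in [(68,290),(578,290),(322,550),(322,57),(140,480),(505,480),(130,145),(500,115)]])
A=np.c_[2*rim,np.ones(len(rim))]; s=np.linalg.lstsq(A,(rim**2).sum(1),rcond=None)[0]; C=s[:2]
print("disc centre",C,"R",np.sqrt(s[2]+C@C))
print("hub",w(321,341,.103),"rad",(w(388,341,.103)-w(255,341,.103))[0]/2)
def pol(n,p): d=p-C; print(n,p.round(4),"r",np.hypot(*d).round(4),"ang",np.arctan2(d[1],d[0]).round(3))
pol("peg",w(482,437,.099)); pol("notch in",w(143,200,.073)); pol("notch out",w(105,178,.073))
pol("pin",onz(c,275.5,159.5,.066)[:2]); pol("mark",onz(c,272,152,.055)[:2]); pol("mark out",onz(c,271,147,.055)[:2])
E
```

```text
disc centre [ 0.47473602 -0.33706937] R 0.07138512426502618
hub [ 0.47409941 -0.33596751] rad 0.01686421688247758
peg [ 0.5162 -0.3633] r 0.0491 ang -0.564
notch in [ 0.4256 -0.304 ] r 0.0592 ang 2.55
notch out [ 0.4155 -0.298 ] r 0.0709 ang 2.558
pin [ 0.4412 -0.2727] r 0.0726 ang 2.05
mark [ 0.437  -0.2663] r 0.0802 ang 2.061
mark out [ 0.4362 -0.2618] r 0.0846 ang 2.044
```

Everything agrees: the disc centre is (0.4747,−0.337), the notch is at 2.56 rad and the pin at 2.05. The peg must turn about −0.51 rad, clockwise. I'll push with closed fingers, with the flat finger face turned by 0.83.

```bash
python3 -m jog '[[-0.5,1,1,0,0,0.14],[-1,2,2,0,0,0.28],[-1.4,3,3,0,0,0.42],[-1.8,4,4,0,0,0.56],[-1.8,5,5,0,0,0.7],[-1.8,5.4,6,0,0,0.83],[-1.8,5.4,7,0,0,0.83],[-1.8,5.4,7.5,0,0,0.83]]' 0 20; python3 -m jog '[[0,0,0,0,0,0],[0,0,0,0,0,0],[0,0,0,0,0,0]]'; python3 - <<'E'
from h import *
import pickle
c=ctrl.camera("wrist"); pickle.dump(c,open("w2.pkl","wb")); cv2.imwrite("pics/w2.png",c["img"])
E
```

```text
time_s: 1.95
ee_pos: [0.5342, -0.3471, 0.3286]
eef_rot: [-3.14, 0.0, 0.746]
force: [-0.1, 0.2, 0.6]
grip_width: 0.0333
grip_force: 0.0
time_s: 2.25
ee_pos: [0.5339, -0.348, 0.3304]
eef_rot: [3.141, -0.0, 0.742]
force: [0.2, 0.1, 0.4]
grip_width: 0.0096
grip_force: 0.0
```

View pics/w2.png

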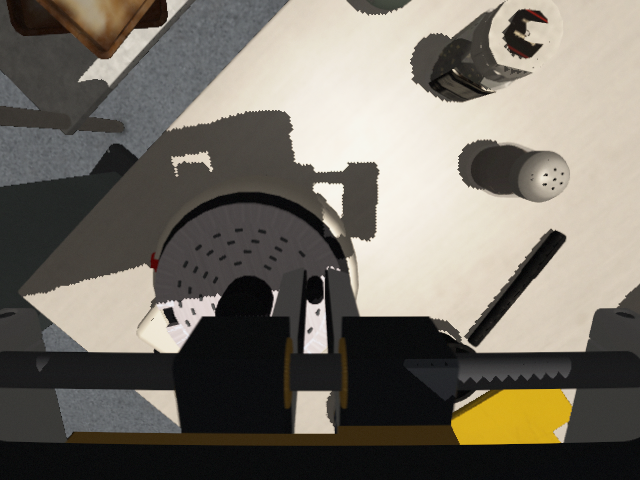

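The wrist view shows the fingers nearly shut, tips near (305,270), with the peg top at (315,290) seen between them. The marker and mill are clear. I'll check the finger/peg geometry by projection, then go down.

```bash
python3 - <<'E'
from h import *
import pickle
c=pickle.load(open("w2.pkl","rb")); o=ctrl.get_obs(); print(o["ee_pos"],o["grip_width"])
e=o["ee_pos"]; print("tip px",proj(c,e-[0,0,.199]),"peg px",proj(c,[.5162,-.3635,.099]))
print("peg from pixel",onz(c,315,290,.099))
E
```

```text
[ 0.53392311 -0.3480217   0.33028311] 0.005365968612362553
tip px [315.70150793 280.46242962] peg px [314.75132434 295.54832758]
peg from pixel [ 0.51921405 -0.3609619   0.099     ]
```

```bash
python3 -m jog '[[0,0,1,0,0,0],[0,0,2,0,0,0],[0,0,3,0,0,0],[0,0,4,0,0,0],[0,0,4.7,0,0,0],[0,0,4.7,0,0,0],[0,0,4.7,0,0,0]]' 0
```

```text
time_s: 3.0
ee_pos: [0.5341, -0.3481, 0.2827]
eef_rot: [3.142, -0.0, 0.741]
force: [-0.1, -0.1, 0.1]
grip_width: 0.0005
grip_force: 0.0
```

```bash
python3 -m jog '[[-0.4,0,0,0,0,0],[-0.8,0,0,0,0,0],[-1.2,0,0,0,0,0],[-1.6,0,0,0,0,0],[-2,0,0,0,0,0],[-2.4,0,0,0,0,0],[-2.7,0,0,0,0,0],[-2.7,0,0,0,0,0]]'; python3 - <<'E'
from h import *
import pickle
c=ctrl.camera("scene"); pickle.dump(c,open("s3.pkl","wb")); d=ctrl.camera("side")
w=ctrl.camera("wrist"); pickle.dump(w,open("w3.pkl","wb"))
im=np.zeros((600,800,3),np.uint8)
im[:400,:400]=cv2.resize(c["img"][220:320,195:295],None,fx=4,fy=4,interpolation=cv2.INTER_CUBIC)
im[:400,400:]=cv2.resize(w["img"][180:380,130:330],None,fx=2,fy=2,interpolation=cv2.INTER_CUBIC)
cv2.imwrite("pics/p3.png",im)
E
```

```text
time_s: 3.8
ee_pos: [0.5137, -0.3665, 0.2826]
eef_rot: [-3.141, 0.0, 0.74]
force: [0.2, -0.1, 0.1]
grip_width: 0.0005
grip_force: 0.0
```

View pics/p3.png

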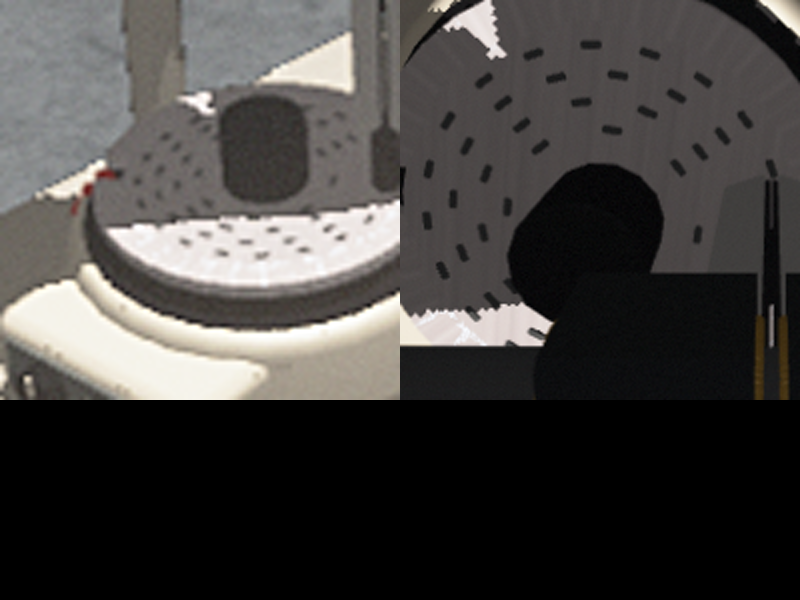

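In the scene zoom the red pin now shows inside the rim line at (105,172), so the notch is near it. I'll back off and look from above.

```bash
python3 -m jog '[[1,0,0,0,0,0],[2,0,0,0,0,0],[2,0,-4,0,0,0],[0,-1,-8,0,0,0],[-2,-3,-12,0,0,0],[-4,-4.9,-12,0,0,0],[-4,-4.9,-12,0,0,0],[-4,-4.9,-12,0,0,0]]'; python3 - <<'E'
from h import *
import pickle
ctrl.camera("scene");w=ctrl.camera("wrist"); pickle.dump(w,open("w4.pkl","wb"))
print(ctrl.get_obs()["ee_pos"])
px=proj(w,[.4747,-.337,.073]); print(px); x,y=(px-100).astype(int); x=max(x,0);y=max(y,0); print(x,y)
r=cv2.resize(w["img"][y:y+200,x:x+200],None,fx=3,fy=3,interpolation=cv2.INTER_CUBIC)
cv2.imwrite("pics/w4.png",(255*(r/255.).clip(0,1)**.5).astype(np.uint8))
E
```

```text
time_s: 4.75
ee_pos: [0.4519, -0.3567, 0.4028]
eef_rot: [3.141, -0.0, 0.741]
force: [0.0, 0.8, -0.3]
grip_width: 0.0005
grip_force: 0.0
[ 0.45241379 -0.35675346  0.40204457]
[316.60820789 194.46803667]
216 94
```

View pics/w4.png

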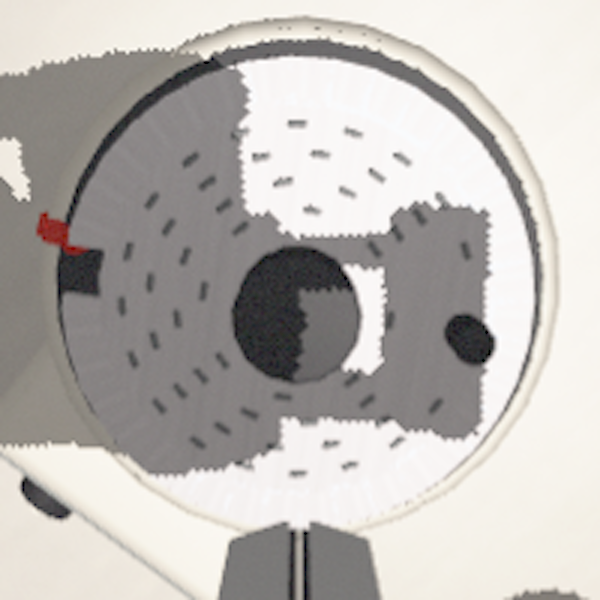

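From above, the notch inner edge midpoint is at (99,271), the pin sliver at (74,248) and the mark at (53,229). The peg top is at about (472,341), so the disc still has to turn a little further clockwise.

```bash
python3 - <<'E'
from h import *
import pickle
c=pickle.load(open("w4.pkl","rb"))
w=lambda x,y,z: onz(c,216+x/3,94+y/3,z)[:2]
rim=np.array([w(x,y,.073) for x,y in [(537,300),(300,57),(470,130),(130,130),(150,470),(450,485)]])
A=np.c_[2*rim,np.ones(len(rim))]; s=np.linalg.lstsq(A,(rim**2).sum(1),rcond=None)[0]; C=s[:2]
print("C",C,"R",np.sqrt(s[2]+C@C),"hub",w(298,318,.103))
def pol(n,p): d=p-C; print(n,p.round(4),"r",np.hypot(*d).round(4),"ang",np.arctan2(d[1],d[0]).round(3))
pol("peg",w(472,341,.099)); pol("notch in",w(99,271,.073));pol("notch out",w(60,272,.073)); pol("mark",w(53,229,.055)); pol("pin",w(74,247,.066))
E
```

```text
C [ 0.47363412 -0.33849487] R 0.07040412458081295 hub [ 0.47363002 -0.3364601 ]
peg [ 0.5008 -0.3764] r 0.0467 ang -0.949
notch in [ 0.4409 -0.2867] r 0.0613 ang 2.134
notch out [ 0.4329 -0.2784] r 0.0726 ang 2.166
mark [ 0.4375 -0.2666] r 0.0804 ang 2.036
pin [ 0.4399 -0.2761] r 0.071 ang 2.066
```

Residual is −0.11 rad, or about 5.5 mm at the peg. I'll go back to the same spot and push 5.5 mm beyond the last end point.

```bash
python3 -m jog '[[2,2,0,0,0,0],[4,4,0,0,0,0],[6,4.9,2,0,0,0],[6,4.9,6,0,0,0],[6,4.9,9,0,0,0],[6,4.9,11,0,0,0],[6,4.9,12,0,0,0],[6,4.9,12,0,0,0]]'; python3 -m jog '[[-0.8,0,0,0,0,0],[-1.4,0,0,0,0,0],[-1.8,0,0,0,0,0],[-2.1,0,0,0,0,0],[-2.35,0,0,0,0,0],[-2.55,0,0,0,0,0],[-2.55,0,0,0,0,0],[-2.55,0,0,0,0,0]]';  python3 -m jog '[[1,0,0,0,0,0],[2,0,0,0,0,0],[2,0,-4,0,0,0],[0,-1,-8,0,0,0],[-2,-3,-12,0,0,0],[-4,-4.9,-12,0,0,0],[-4,-4.9,-12,0,0,0],[-4,-4.9,-12,0,0,0]]'; python3 - <<'E'
from h import *
import pickle
ctrl.camera("scene");w=ctrl.camera("wrist"); pickle.dump(w,open("w5.pkl","wb"))
print(ctrl.get_obs()["ee_pos"])
px=proj(w,[.4747,-.337,.073]); x,y=(px-100).astype(int); x=max(x,0);y=max(y,0); print(x,y)
r=cv2.resize(w["img"][y:y+200,x:x+200],None,fx=3,fy=3,interpolation=cv2.INTER_CUBIC)
cv2.imwrite("pics/w5.png",(255*(r/255.).clip(0,1)**.5).astype(np.uint8))
E
```

```text
time_s: 5.65
ee_pos: [0.5293, -0.3524, 0.281]
eef_rot: [-3.139, 0.0, 0.741]
force: [-0.4, -0.9, 0.7]
grip_width: 0.0004
grip_force: 0.0
time_s: 6.45
ee_pos: [0.51, -0.3699, 0.2826]
eef_rot: [-3.142, 0.0, 0.741]
force: [0.5, -0.4, 0.4]
grip_width: 0.0006
grip_force: 0.0
time_s: 7.25
ee_pos: [0.4479, -0.3604, 0.4028]
eef_rot: [3.141, -0.0, 0.741]
force: [0.6, 0.6, 0.2]
grip_width: 0.0007
grip_force: 0.0
[ 0.44838238 -0.36045608  0.40207025]
216 88
```

View pics/w5.png

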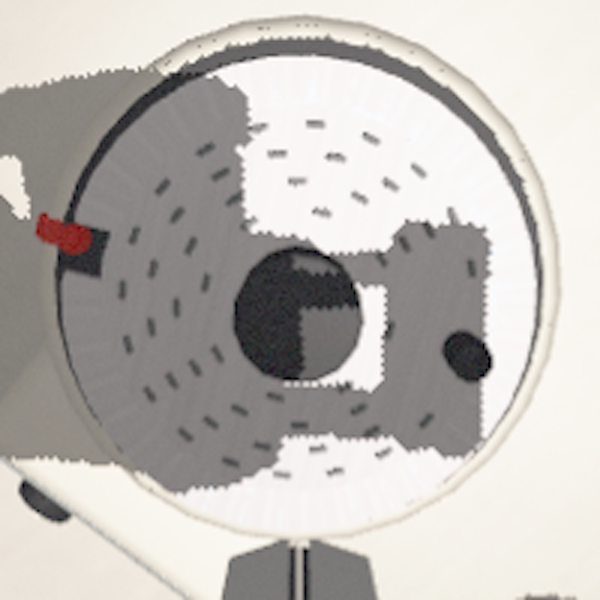

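Now the pin is visible inside the notch at about (78,236), while the notch inner corners (110,228) and (98,278) centre on (104,253). The pin sits toward the notch's upper side, so I'll compute the residual.

```bash
python3 - <<'E'
from h import *
import pickle
c=pickle.load(open("w5.pkl","rb"))
w=lambda x,y,z: onz(c,216+x/3,88+y/3,z)[:2]
rim=np.array([w(x,y,.073) for x,y in [(539,300),(300,56),(480,130),(130,125),(150,475),(460,490)]])
A=np.c_[2*rim,np.ones(len(rim))]; s=np.linalg.lstsq(A,(rim**2).sum(1),rcond=None)[0]; C=s[:2]
print("C",C,"R",np.sqrt(s[2]+C@C),"hub",w(298,317,.103))
def pol(n,p): d=p-C; print(n,p.round(4),"r",np.hypot(*d).round(4),"ang",np.arctan2(d[1],d[0]).round(3))
pol("peg",w(468,356,.099)); pol("notch in",w(104,253,.073)); pol("mark",w(52,229,.055)); pol("pin",w(78,236,.066))
b,g,r=[c["img"][...,k].astype(int) for k in range(3)]
m=((r>40)&(r>2*g)&(r>2*b)); m[:,:216]=0; m[:,260:]=0;m[:140]=0;m[190:]=0
ys,xs=np.nonzero(m)
for x in sorted(set(xs)): print((x-216)*3, ((ys[xs==x].min()-88)*3, (ys[xs==x].max()-88+1)*3))
E
```

```text
C [ 0.47330457 -0.33950832] R 0.07138764175295577 hub [ 0.47335601 -0.33671525]
peg [ 0.4966 -0.3788] r 0.0456 ang -1.035
notch in [ 0.4459 -0.2848] r 0.0612 ang 2.035
mark [ 0.4375 -0.2667] r 0.0812 ang 2.027
pin [ 0.4433 -0.2752] r 0.071 ang 2.008
36 (np.int64(222), np.int64(237))
39 (np.int64(213), np.int64(240))
42 (np.int64(213), np.int64(243))
45 (np.int64(213), np.int64(243))
48 (np.int64(219), np.int64(243))
51 (np.int64(219), np.int64(243))
54 (np.int64(219), np.int64(246))
57 (np.int64(219), np.int64(246))
60 (np.int64(222), np.int64(249))
63 (np.int64(225), np.int64(252))
66 (np.int64(225), np.int64(252))
69 (np.int64(225), np.int64(255))
72 (np.int64(225), np.int64(255))
75 (np.int64(222), np.int64(255))
78 (np.int64(225), np.int64(252))
81 (np.int64(225), np.int64(252))
84 (np.int64(225), np.int64(252))
87 (np.int64(228), np.int64(246))
```

The notch is about 0.025 rad (roughly 1.7 mm) short. One more 1.5 mm nudge, then I'll rise over the hub.

```bash
python3 -m jog '[[2,2,0,0,0,0],[4,4,0,0,0,0],[6,4.9,2,0,0,0],[6,4.9,6,0,0,0],[6,4.9,9,0,0,0],[6,4.9,11,0,0,0],[6,4.9,12,0,0,0],[6,4.9,12,0,0,0]]'; python3 -m jog '[[-0.8,0,0,0,0,0],[-1.4,0,0,0,0,0],[-1.8,0,0,0,0,0],[-2,0,0,0,0,0],[-2.15,0,0,0,0,0],[-2.15,0,0,0,0,0],[-2.15,0,0,0,0,0]]';  python3 -m jog '[[1,0,0,0,0,0],[2,0,0,0,0,0],[2,0,-2,0,0,0],[2,0,-5,0,0,0],[2,0,-5,0,0,0],[2,0,-5,0,0,0]]'; python3 - <<'E'
from h import *
o=ctrl.get_obs(); d=np.array([.4738,-.337,0])-o["ee_pos"]; y=o["eef_rot"][2]
print(o["ee_pos"],"tool x,y cm",100*(d[0]*np.cos(y)+d[1]*np.sin(y)),100*(d[0]*np.sin(y)-d[1]*np.cos(y)))
E
```

```text
time_s: 8.15
ee_pos: [0.5252, -0.3561, 0.281]
eef_rot: [-3.139, 0.0, 0.741]
force: [-0.2, 0.6, 0.3]
grip_width: 0.0008
grip_force: 0.0
time_s: 8.85
ee_pos: [0.5089, -0.3709, 0.2827]
eef_rot: [3.142, 0.0, 0.741]
force: [-1.7, 0.8, 0.6]
grip_width: 0.0001
grip_force: 0.0
time_s: 9.45
ee_pos: [0.5241, -0.3568, 0.3328]
eef_rot: [3.141, -0.0, 0.741]
force: [0.3, 0.5, -0.7]
grip_width: 0.0007
grip_force: 0.0
[ 0.52414725 -0.35682933  0.33280789] tool x,y cm -2.373841821556496 -4.862648632803136
```

```bash
python3 -m jog '[[-1,-2,0,0,0,0],[-2,-4,0,0,0,0],[-2.4,-4.9,0,0,0,0],[-2.4,-4.9,1,0,0,0],[-2.4,-4.9,2,0,0,0],[-2.4,-4.9,2.5,0,0,0],[-2.4,-4.9,2.5,0,0,0],[-2.4,-4.9,2.5,0,0,0]]'; python3 -m jog '[[0,0,0.2,0,0,0],[0,0,0.4,0,0,0],[0,0,0.6,0,0,0],[0,0,0.7,0,0,0],[0,0,0.8,0,0,0],[0,0,0.9,0,0,0],[0,0,1.0,0,0,0],[0,0,1.0,0,0,0]]'
```

```text
time_s: 10.25
ee_pos: [0.4732, -0.3376, 0.3073]
eef_rot: [-3.141, 0.0, 0.741]
force: [-0.2, 0.7, -0.6]
grip_width: 0.0004
grip_force: 0.0
time_s: 11.05
ee_pos: [0.4729, -0.3375, 0.2981]
eef_rot: [3.141, -0.0, 0.741]
force: [-0.9, 1.3, 4.0]
grip_width: 0.0004
grip_force: 2.1
```

```bash
python3 -m jog '[[0,0,0.1,0,0,0],[0,0,0.2,0,0,0],[0,0,0.3,0,0,0],[0,0,0.3,0,0,0]]';python3 -m jog '[[0,0,0.1,0,0,0],[0,0,0.2,0,0,0],[0,0,0.3,0,0,0],[0,0,0.3,0,0,0]]'
```

```text
time_s: 11.45
ee_pos: [0.4729, -0.3375, 0.295]
eef_rot: [3.141, -0.0, 0.741]
force: [-0.4, 0.3, 4.2]
grip_width: 0.0002
grip_force: 2.1
time_s: 11.85
ee_pos: [0.4729, -0.3375, 0.2925]
eef_rot: [3.141, -0.0, 0.741]
force: [-4.0, 2.9, 9.6]
grip_width: 0.0005
grip_force: 5.0
```

```bash
python3 -m jog '[[0,0,0.1,0,0,0],[0,0,0.2,0,0,0],[0,0,0.3,0,0,0],[0,0,0.3,0,0,0]]'
```

```text
time_s: 12.25
ee_pos: [0.4729, -0.3374, 0.2922]
eef_rot: [3.14, -0.0, 0.741]
force: [-14.7, 11.3, 38.3]
grip_width: 0.0008
grip_force: 19.1
```

The tip stopped hard at z≈0.093, the expected home height. I'll retract and check.

```bash
python3 -m jog '[[0,0,-0.4,0,0,0],[0,0,-1,0,0,0],[0,0,-3,0,0,0],[-1,0,-7,0,0,0],[-2.5,0,-11,0,0,0],[-3,0,-11,0,0,0],[-3,0,-11,0,0,0]]'; python3 - <<'E'
from h import *
ctrl.camera("side");w=ctrl.camera("wrist");s=ctrl.camera("scene")
px=proj(w,[.4747,-.337,.063]); x,y=(px-100).astype(int); x=max(x,0);y=max(y,0); print(x,y)
im=np.zeros((480,800,3),np.uint8)
im[:400,:400]=cv2.resize(w["img"][y:y+200,x:x+200],(400,400),interpolation=cv2.INTER_CUBIC)
im[:400,400:]=cv2.resize(s["img"][230:330,195:295],(400,400),interpolation=cv2.INTER_CUBIC)
cv2.imwrite("pics/w6.png",(255*(im/255.)**.6).astype(np.uint8))
p=lambda X: proj(s,X); print("scene hub top if home",p([.4738,-.337,.093]),"up",p([.4738,-.337,.103]))
E
```

```text
time_s: 12.95
ee_pos: [0.4503, -0.3581, 0.3989]
eef_rot: [3.141, -0.0, 0.74]
force: [0.2, -0.1, -0.1]
grip_width: 0.0003
grip_force: 0.0
217 91
scene hub top if home [260.84843839 255.46984365] up [260.53755594 250.39175031]
```

View pics/w6.png

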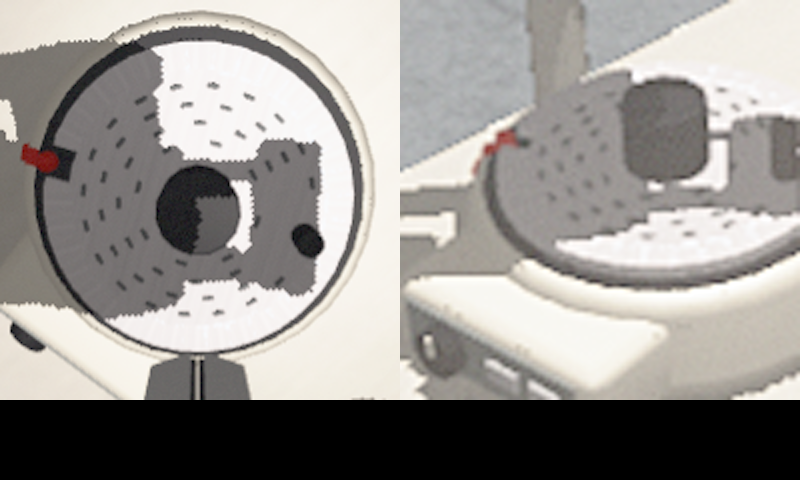

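The pin stands proud in the notch at (48,160). The disc looks level and lower, and the hub top in the scene view matches the home height. The robot is clear, so I'm handing in.

```bash
python3 -c "
from station import ctrl
print(ctrl.hand_in())"
```

```text
the job is handed in; nothing more can be done
None
```

The disc was turned until its notch stood over the red pin, then pressed down to its home height. The last pictures show the pin standing in the notch; the job is handed in, but no verdict came back.

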